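# Move the strap template to the other fold-down hook

### The job

Fold the blue-tipped hook down until it is fully home on its stop, then move the brass template from the red-tipped hook over to the blue one so that it hangs there freely, and finally fold the emptied red-tipped hook up flat again. Feel for the hinge stops and never force a hook past them; do not let the template fall and leave the things lying around alone.

Things in the scene. Friction and masses are not known exactly. Their poses are not given: they have to be found in the camera images.
- board: upright plywood board, 230 mm wide, 15 mm thick, top edge 170 mm above the table, on a flat dark steel foot (110 mm deep, 12 mm thick); fixed. Origin on the table, midway between and straight under the two hooks' hinge pins; its front looks along its -x, y along the board.
- blue_hook: fold-down hook with blue tip, on the board's front, on either its left or right side. Origin on its hinge pin, 150 mm above the table, 12 mm before the board's face, 20 mm below its top edge; z up, -x out of the board to the robot, y along board and pin (pins 130 mm apart). Starts folded up, or nearly.
- red_hook: fold-down hook with red tip, on the board's front, on either its left or right side. Origin on its hinge pin, 150 mm above the table, 12 mm before the board's face, 20 mm below its top edge; z up, -x out of the board to the robot, y along board and pin (pins 130 mm apart). Starts down and level, the template on it.
- blue_hook_arm (a joint): angle of the blue-tipped arm from its upper stop (rad): 0 folded up, 1.57 home on its lower stop. Stiff hinge (0.2 N m, 3 N at the tip); stays where left. Steel bar 10 mm wide (y), 8 thick, 74 long from the pin; at 69 mm a round peg (10 mm thick) with a 12 mm ball, its end 18 mm off the bar's middle line: it points up when the hook is down, back over the board when folded.
- red_hook_arm (a joint): angle of the red-tipped arm from its upper stop (rad): 0 folded flat (upright), 1.57 down and level. Same stiff hinge. Steel bar 10 mm wide (y), 8 thick, 74 long from the pin; at 69 mm a round peg (10 mm thick) with a 12 mm ball, its end 18 mm off the bar's middle line: it points up when the hook is down, back over the board when folded.
- blue_hook_give (a joint): elastic give of the blue hook's mount (rad): 0 unloaded, + when pressed down or out, - up or in; 20 N m/rad (10 N at the tip gives 0.035); beyond 0.07 either way it bends. Both stops of this hook are set by hand: its arm rests up to 0.12 rad above or below level when home, and leans by as much when folded. This is not measured: find the tip's height by feel (or see it).
- red_hook_give (a joint): the same for the red-tipped hook: 20 N m/rad, beyond 0.07 rad either way it bends. Its stops are true: level when down, upright when folded.
- template: brass strap template, a flat upright bar 139 mm long, 36 wide (y), 8 thick (x), round lower end, 100 to 190 g. An eye 24 mm wide, 32 high goes through it along x for the hook. Origin: middle of the eye's top edge, which rests on the hook; 44 mm of solid tab above it, 95 mm reach below it. Starts on the red-tipped hook about 40 mm out from the pin.
- template_tab (a point): centre of the template's solid tab, 22 mm above the eye's top edge: a good place to grip it across its 36 mm width.
- thread_0: bystander: spool of pale thread, 34 mm across, 45 mm high, standing; origin under its middle.
- tin_brown: bystander: flat brown tin, 68 mm across, 24 mm high; origin under its middle.
Mind the look-alikes: they are no part of the job. There is more than one size of the template; the one meant has the size given above.

How it is judged:
On the way, in this order (a step that is already met when the one before it is completed fails the run):
1. the blue-tipped hook is fully down on its stop (within 0.04 rad) while the template still hangs on the red-tipped hook (value of joint blue_hook_arm above 1.53 rad and x of template in the frame of red_hook between -0.075 and -0.01 m and y of template in the frame of red_hook between -0.015 and 0.015 m and z of template in the frame of red_hook between -0.015 and 0.025 m and angle between template's own z axis and vertical below 0.3 rad), for 0.2 s.
2. the template hangs on the blue-tipped hook, let go and at rest, the hook still fully down (value of joint blue_hook_arm above 1.53 rad and x of template in the frame of blue_hook between -0.075 and -0.01 m and y of template in the frame of blue_hook between -0.015 and 0.015 m and z of template in the frame of blue_hook between -0.015 and 0.025 m and angle between template's own z axis and vertical below 0.3 rad and contact force between the fingers and template below 0.1 N and linear speed of template below 0.03 m/s), for 0.3 s.
3. the emptied red-tipped hook is folded up flat (within 0.06 rad of its upper stop) (value of joint red_hook_arm below 0.06 rad), for 0.2 s.
At the end, for the whole second after the job is handed in: Blue-tipped hook within 0.04 rad of its lower stop; the template's eye edge 10 to 75 mm out from its pin, within 15 mm sideways, 15 mm below to 25 mm above it; template upright within 0.3 rad, released, slower than 0.03 m/s; red-tipped hook within 0.06 rad of folded up (all of step 2 and value of joint red_hook_arm below 0.06 rad); the robot touches nothing.
It fails at once if a hook is forced against its stop or twisted so hard that its mount gives by more than 0.07 rad (about 20 N at the tip) (value of joint any of blue_hook_give, red_hook_give above 0.07 rad or value of joint any of blue_hook_give, red_hook_give below -0.07 rad).
It fails at once if the template is dropped (its eye comes lower than 110 mm above the table) (height (world z) of template below 0.11 m).
It fails at once if a bystander is moved more than 20 mm (distance of any of thread_0, tin_brown from where it was at the start of the episode above 0.02 m).
It also fails if it takes over 72 s, if anything falls off the work surface, if the arm or the gripper's body presses on something with over 40 N, if the wrist force passes 120 N, or if a joint passes its speed limit or range.

### The arm

A 6-joint arm with a two-finger parallel gripper is mounted at the origin on a cart in front of the work surface, level with it; the furniture and walls round the work are solid. World frame = base frame: x ahead of the robot, y to its left, z up, the work surface at z = 0. Lengths are in m, angles in rad, forces in N, time in s.
With the tool pointing down it reaches from about 0.225 to 0.875 m from the base axis. Payload 3.4 kg.
Tool frame: the origin (TCP) lies at the very end of the fingers, on their centre line; the grasp point (between the pads) lies 19 mm behind it; z points along the fingers, y is the line along which they close (so a half turn about z gives the same grasp; the last joint's range is limited). The gripper opens to 85 mm and grips with 20 to 120 N. Pads are 22 mm wide; open, the fingers measure 114 mm over their backs; the gripper's body (76 mm by 85 mm) begins 54 mm behind the grasp point. The pads swing forward as they close: fully open they stand 13 mm farther back than shut.
Start: joints at [1.003, 0.276, 1.505, -0, 1.361, -0.121], TCP at [0.248, 0.519, 0.231] pointing down, gripper open.
Joint ranges: [-2.89, 2.89], [-0.75, 2.08], [0.22, 2.7], [-1.18, 4.32], [0.11, 2.71], [-2.7, 2.7]. Speed limits (rad/s): [2.57, 2.57, 3.14, 3.14, 3.14, 3.14].

### API

Orientations are given as a unit quaternion [w, x, y, z].
In Python, from rig import get_state, optics, sign_off gives the robot as it stands.
- The arm moves only by the tool send_rows, never from a script. Its argument "increments" is a list of rows, each an object with "gripper": the gripper's target within -1 to 1 (shut at 1, half-way at 0, fully open at -1); "linear": the shift along the world's x, y, z in m, a list of three; "delta_rot": the turn, a rotation vector about the world's x, y, z in rad, a list of three. In form: [{"gripper": gripper, "linear": [dx, dy, dz], "delta_rot": [rx, ry, rz]}, ...]. A call has 1 to 8 rows; each row is the pose to reach, as a shift and turn from the pose commanded when the call began; what a row does not reach only later rows make up. A row lasts 1/10 s, in which the tool goes at most 50 mm and 8.59 degrees, less where a joint would pass 70% of its speed; a pose out of reach is approached as far as the arm can. A call with a gripper value outside its range is refused whole. The fingers move at their own pace and stop on an object; "newtons" is the grip in N (left out, the last holds). Time passes only in rows, so rows that repeat a pose let the fingers close. It gives the time, the measured TCP pose, the force, the opening and the grip force at its end, in the units of the state.
- get_state(): the state, without advancing time (a new reading comes with each control period).
- optics.get_image(name): name is "scene" or "top"; returns a dict with "pixels" (384x512x3 uint8, blue, green, red), "K" (3x3 intrinsics, pixels), "rvec" (rotation vector, rad) and "tvec" (3), from world to camera coordinates, as OpenCV has them. Camera axes: x right, y down, z forward; pixel columns grow to the right and rows downward; lengths in m; the calibration is good to about 2 mm. A picture is of the moment at which its call begins. There is no depth.
- sign_off(): hands the job in; it is judged then, once.
The state is a dict: "clock": time; "qpos": joint angles; "qd": joint speeds; "effort": joint torques, N m; "position": TCP position; "ee_rot": TCP orientation; "contact_force": force on the tool from outside, world axes, zero at the start; "moment": the same for the moment, N m; "width": finger opening in m; "gripper_force": force on a finger pad.
Only numpy, scipy, OpenCV 4.12 (cv2) and the standard library are available. Lean on these libraries where they do the work, as an engineer would, in place of code of your own. Each camera call takes 0.05 s, during which the arm holds its last target. There are 200 camera calls.

## Working session

There is one attempt and no reset: what is moved stays moved. The work goes in short steps, Python scripts to look and compute and a tool call to move; the robot and the scene stay as the last step left them, time stands still between calls to the robot, and variables do not carry over. Pictures are saved under pics/ and viewed, at most 10 in all, crops included, and the job is handed in when it is done.

Besides the shell and the picture viewer there is one more tool, called after "Request:" as name(argument=value, ...), one argument or row to a line, values as JSON. send_rows: Moves the arm, as the interface text tells. Its arguments: {"type":"object","properties":{"increments":{"type":"array"},"newtons":{"type":"number"}},"required":["increments"]}

```bash
mkdir -p pics
cat > h.py <<'E'
import numpy as np, cv2
from rig import get_state, optics, sign_off
def cam(n):
    d=optics.get_image(n); R=cv2.Rodrigues(np.array(d["rvec"],float))[0]
    return d["pixels"],np.array(d["K"],float),R,np.array(d["tvec"],float).ravel()
def proj(c,P):
    _,K,R,t=c; p=(K@(R@np.atleast_2d(P).T+t[:,None])); return (p[:2]/p[2]).T
def ray(c,uv):
    _,K,R,t=c; d=R.T@np.linalg.solve(K,[uv[0],uv[1],1.]); return -R.T@t,d
def atz(c,uv,z):
    o,d=ray(c,uv); return o+d*(z-o[2])/d[2]
def tri(c1,u1,c2,u2):
    o1,d1=ray(c1,u1);o2,d2=ray(c2,u2);d1/=np.linalg.norm(d1);d2/=np.linalg.norm(d2)
    s=np.linalg.lstsq(np.c_[d1,-d2],o2-o1,rcond=None)[0]
    a,b=o1+d1*s[0],o2+d2*s[1]; return (a+b)/2,np.linalg.norm(a-b)
E
python3 - <<'E'
from h import *
for n in("scene","top"):
    c=cam(n); cv2.imwrite(f"pics/{n}0.png",cv2.resize(c[0],(800,600),interpolation=cv2.INTER_CUBIC)); print(n,-c[2].T@c[3],c[2][2],c[1][0,0])
print(get_state())
E
```

```text
scene [0.1521733  0.23243242 0.7091186 ] [ 0.46227621 -0.58362966 -0.66759054] 369.6580814295225
top [ 0.36000608 -0.30310239  0.94212958] [ 0.22601182  0.01789697 -0.97396014] 402.8980342578462
{'clock': 0.1, 'qpos': array([ 1.00298948e+00,  2.76512165e-01,  1.50601673e+00,  1.22127631e-05,
        1.36073236e+00, -1.21035303e-01]), 'qd': array([-0.00130626, -0.00014105, -0.00303765, -0.00063097,  0.00184279,
       -0.00075082]), 'effort': array([ 2.46463729e-03, -4.17697370e+01, -2.46407425e+01, -2.06524514e-04,
        5.76127495e-03,  8.38425564e-06]), 'position': array([0.24818694, 0.51813781, 0.23053334]), 'ee_rot': array([-2.87323274e-04,  2.21533704e-01,  9.75152358e-01, -7.83286207e-04]), 'contact_force': array([-0.02543319,  0.08703596,  0.25451169]), 'moment': array([0.00358241, 0.00485038, 0.01679903]), 'gripper_force': 0.0, 'width': 0.0855236518815432}
```

View pics/scene0.png

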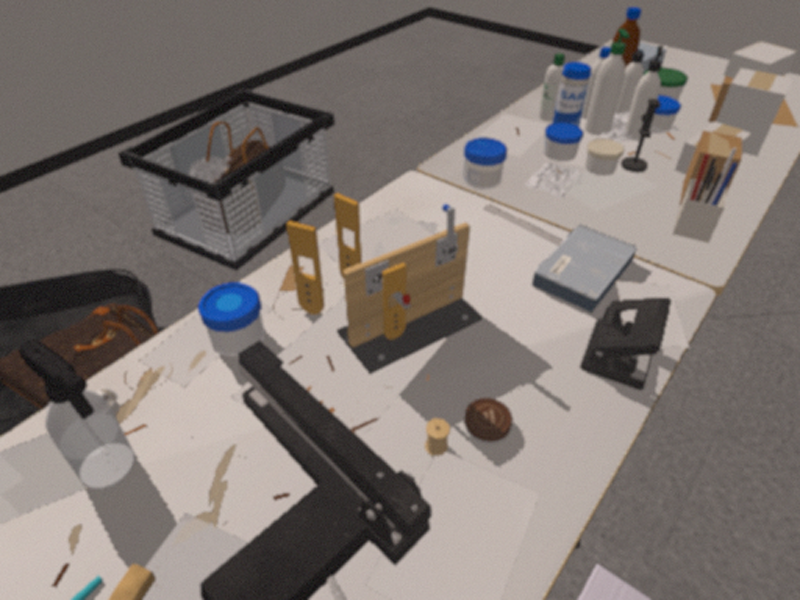

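View pics/top0.png

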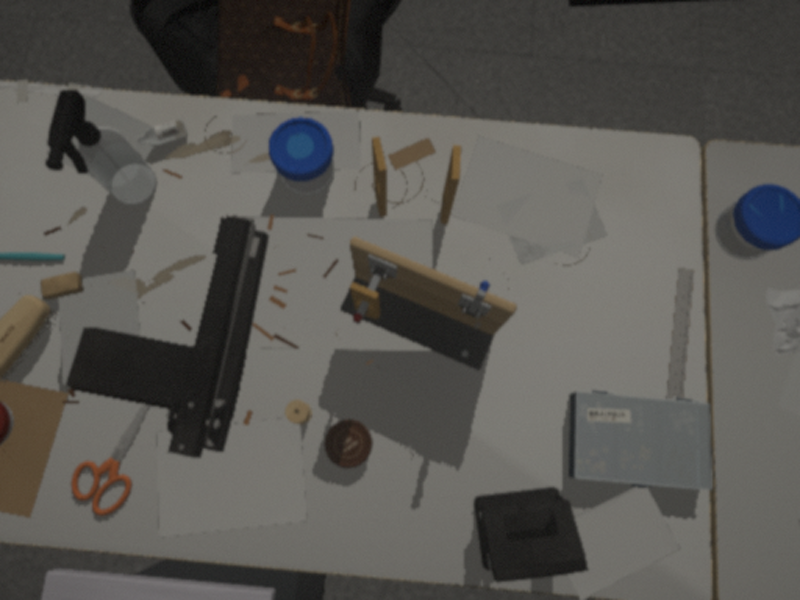

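Run:
```python
from h import *
s=cam("scene");t=cam("top");S=800/512
print(s[2],t[2],get_state()["position"],proj(t,[.248,.518,.23])*S,proj(s,[.248,.518,.23])*S)
for n,a,b in [("topL",(345,272),(352,240)),("topR",(469,228),(514,306)),("blueball",(446,208),(484,287)),("redball",(406,299),(357,319)),("tempTop",(397,266),(365,294))]:
    print(n,tri(s,np.array(a)/S,t,np.array(b)/S))
print("L,R at z=.17 by top",atz(t,np.array((351,239))/S,.17),atz(t,np.array((515,306))/S,.17))
print("thread",atz(t,np.array((297,411))/S,.045),atz(t,np.array((349,441))/S,.024))
a=t[0][135:230,205:345]; b=s[0][110:240,205:310]
cv2.imwrite("pics/c0.png",np.hstack([cv2.resize(a,(400,int(400*95/140)),interpolation=cv2.INTER_CUBIC).copy() if 0 else cv2.resize(a,(442,300),interpolation=cv2.INTER_CUBIC),np.zeros((300,10,3),np.uint8),cv2.resize(b,(242,300),interpolation=cv2.INTER_CUBIC)]))
```

```text
[[-0.78294061 -0.62209412  0.00170428]
 [-0.41629882  0.5218959  -0.74452667]
 [ 0.46227621 -0.58362966 -0.66759054]] [[ 0.08776012 -0.99613951  0.0020606 ]
 [-0.9701633  -0.08594058 -0.22670994]
 [ 0.22601182  0.01789697 -0.97396014]] [0.24828151 0.51829931 0.23077678] [[-374.75804652  483.7548215 ]] [[-345.92667958 1656.19349007]]
topL (array([ 0.61522034, -0.23325949,  0.16639112]), np.float64(0.0007261140867127041))
topR (array([ 0.54381525, -0.44907765,  0.15850001]), np.float64(0.008465915642459012))
blueball (array([ 0.55426437, -0.40001161,  0.21686343]), np.float64(0.0009841962841862972))
redball (array([ 0.51392758, -0.2493991 ,  0.15874595]), np.float64(0.001441647148434722))
tempTop (array([ 0.53747927, -0.25874688,  0.20078159]), np.float64(0.0018497423671524527))
L,R at z=.17 by top [ 0.61492739 -0.2323411   0.17      ] [ 0.54515085 -0.44663725  0.17      ]
thread [ 0.39695081 -0.17111244  0.045     ] [ 0.36250196 -0.24680122  0.024     ]
```

View pics/c0.png

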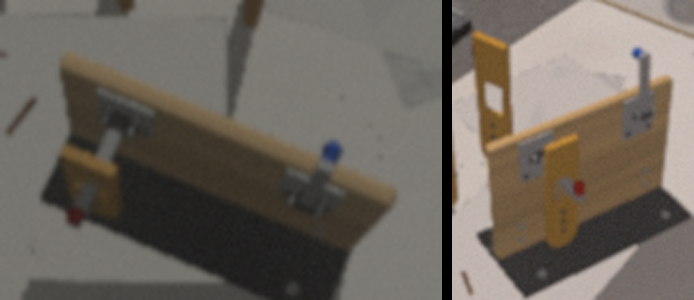

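Red hook is on the board's left (+y) at pin ≈(0.575,-0.269), and blue is on the right at pin ≈(0.534,-0.393). The blue ball is at about (0.554,-0.400,0.217), leaning back. The board yaw is ≈-0.315. The triangulated points match the given sizes to about 3 mm, so I'll go behind the blue ball.

Request:
send_rows(
  increments=[
    {"gripper": 1, "linear": [0, 0, 0.05], "delta_rot": [0, 0, 0.05]},
    {"gripper": 1, "linear": [0, 0, 0.1], "delta_rot": [0, 0, 0.131]},
    {"gripper": 1, "linear": [0.05, -0.142, 0.12], "delta_rot": [0, 0, 0.131]},
    {"gripper": 1, "linear": [0.1, -0.284, 0.12], "delta_rot": [0, 0, 0.131]},
    {"gripper": 1, "linear": [0.12, -0.341, 0.12], "delta_rot": [0, 0, 0.131]},
    {"gripper": 1, "linear": [0.12, -0.341, 0.12], "delta_rot": [0, 0, 0.131]},
    {"gripper": 1, "linear": [0.12, -0.341, 0.12], "delta_rot": [0, 0, 0.131]},
    {"gripper": 1, "linear": [0.12, -0.341, 0.12], "delta_rot": [0, 0, 0.131]},
  ],
)

```text
clock: 1.0
position: [0.3478, 0.2344, 0.3489]
ee_rot: [0.0, 0.157, 0.988, 0.0]
contact_force: [0.8, 0.0, 0.6]
width: 0.0
gripper_force: 0.0
```

Request:
send_rows(
  increments=[
    {"gripper": 1, "linear": [0.22, -0.585, 0], "delta_rot": [0, 0, 0]},
    {"gripper": 1, "linear": [0.22, -0.585, 0], "delta_rot": [0, 0, 0]},
    {"gripper": 1, "linear": [0.22, -0.585, 0], "delta_rot": [0, 0, 0]},
    {"gripper": 1, "linear": [0.22, -0.585, 0], "delta_rot": [0, 0, 0]},
    {"gripper": 1, "linear": [0.22, -0.585, 0], "delta_rot": [0, 0, 0]},
    {"gripper": 1, "linear": [0.22, -0.585, 0], "delta_rot": [0, 0, 0]},
    {"gripper": 1, "linear": [0.22, -0.585, 0], "delta_rot": [0, 0, 0]},
    {"gripper": 1, "linear": [0.22, -0.585, 0], "delta_rot": [0, 0, 0]},
  ],
)

```text
clock: 1.8
position: [0.4888, -0.1402, 0.3487]
ee_rot: [0.0, 0.157, 0.988, 0.0]
contact_force: [0.9, 1.2, 0.2]
width: -0.0002
gripper_force: 0.0
```

Request:
send_rows(
  increments=[
    {"gripper": 1, "linear": [0.09, -0.27, 0], "delta_rot": [0, 0, 0]},
    {"gripper": 1, "linear": [0.09, -0.27, 0], "delta_rot": [0, 0, 0]},
    {"gripper": 1, "linear": [0.09, -0.27, 0], "delta_rot": [0, 0, 0]},
    {"gripper": 1, "linear": [0.09, -0.27, 0], "delta_rot": [0, 0, 0]},
    {"gripper": 1, "linear": [0.09, -0.27, 0], "delta_rot": [0, 0, 0]},
    {"gripper": 1, "linear": [0.09, -0.27, 0], "delta_rot": [0, 0, 0]},
    {"gripper": 1, "linear": [0.09, -0.27, 0], "delta_rot": [0, 0, 0]},
    {"gripper": 1, "linear": [0.09, -0.27, 0], "delta_rot": [0, 0, 0]},
  ],
)

```text
clock: 2.6
position: [0.5784, -0.4086, 0.3472]
ee_rot: [-0.001, 0.158, 0.987, 0.001]
contact_force: [0.1, 0.2, 1.1]
width: -0.0001
gripper_force: 0.0
```

Request:
send_rows(
  increments=[
    {"gripper": 1, "linear": [0.006, -0.002, -0.05], "delta_rot": [0, 0, 0]},
    {"gripper": 1, "linear": [0.006, -0.002, -0.1], "delta_rot": [0, 0, 0]},
    {"gripper": 1, "linear": [0.006, -0.002, -0.139], "delta_rot": [0, 0, 0]},
    {"gripper": 1, "linear": [0.006, -0.002, -0.139], "delta_rot": [0, 0, 0]},
    {"gripper": 1, "linear": [0.006, -0.002, -0.139], "delta_rot": [0, 0, 0]},
  ],
)

```text
clock: 3.1
position: [0.5849, -0.409, 0.2111]
ee_rot: [0.0, 0.157, 0.988, 0.0]
contact_force: [0.5, -1.6, 0.7]
width: -0.0
gripper_force: 0.0
```

Run:
```python
from h import *
t=cam("top");s=cam("scene")
a=t[0][135:230,205:345]; b=s[0][110:240,205:310]
cv2.imwrite("pics/c1.png",np.hstack([cv2.resize(a,(442,300),interpolation=cv2.INTER_CUBIC),np.zeros((300,10,3),np.uint8),cv2.resize(b,(242,300),interpolation=cv2.INTER_CUBIC)]))
print(get_state()["position"])
```

```text
[ 0.58616826 -0.41062672  0.21384837]
```

View pics/c1.png

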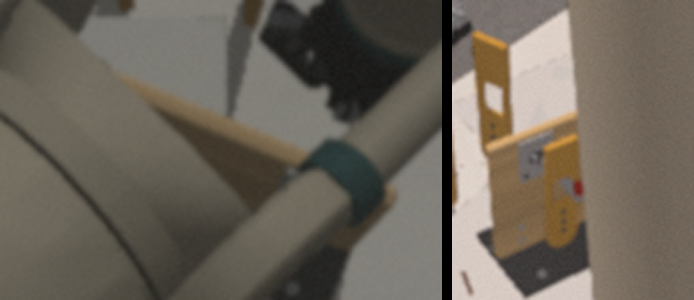

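The arm hides the hook, so I'll go on by feel and push the ball outward along its arc.

Request:
send_rows(
  increments=[
    {"gripper": 1, "linear": [-0.01, 0.003, 0], "delta_rot": [0, 0, 0]},
    {"gripper": 1, "linear": [-0.018, 0.006, 0], "delta_rot": [0, 0, 0]},
    {"gripper": 1, "linear": [-0.027, 0.009, 0], "delta_rot": [0, 0, 0]},
    {"gripper": 1, "linear": [-0.036, 0.012, 0], "delta_rot": [0, 0, 0]},
    {"gripper": 1, "linear": [-0.043, 0.014, -0.001], "delta_rot": [0, 0, 0]},
    {"gripper": 1, "linear": [-0.051, 0.017, -0.003], "delta_rot": [0, 0, 0]},
  ],
)

```text
clock: 3.8
position: [0.533, -0.3931, 0.207]
ee_rot: [0.0, 0.157, 0.988, -0.0]
contact_force: [2.0, -1.5, 1.7]
width: -0.0
gripper_force: 1.4
```

Request:
send_rows(
  increments=[
    {"gripper": 1, "linear": [-0.009, 0.003, -0.001], "delta_rot": [0, 0, 0]},
    {"gripper": 1, "linear": [-0.018, 0.005, -0.006], "delta_rot": [0, 0, 0]},
    {"gripper": 1, "linear": [-0.026, 0.008, -0.012], "delta_rot": [0, 0, 0]},
    {"gripper": 1, "linear": [-0.032, 0.01, -0.018], "delta_rot": [0, 0, 0]},
    {"gripper": 1, "linear": [-0.037, 0.012, -0.025], "delta_rot": [0, 0, 0]},
    {"gripper": 1, "linear": [-0.037, 0.012, -0.025], "delta_rot": [0, 0, 0]},
  ],
)

```text
clock: 4.4
position: [0.4964, -0.3809, 0.1803]
ee_rot: [0.0, 0.157, 0.988, 0.0]
contact_force: [5.3, -2.0, -2.5]
width: -0.0003
gripper_force: 2.8
```

Request:
send_rows(
  increments=[
    {"gripper": 1, "linear": [-0.001, 0, -0.004], "delta_rot": [0, 0, 0]},
    {"gripper": 1, "linear": [-0.002, 0.001, -0.008], "delta_rot": [0, 0, 0]},
    {"gripper": 1, "linear": [-0.002, 0.001, -0.012], "delta_rot": [0, 0, 0]},
    {"gripper": 1, "linear": [-0.002, 0.001, -0.012], "delta_rot": [0, 0, 0]},
  ],
)

```text
clock: 4.8
position: [0.4938, -0.3798, 0.1689]
ee_rot: [-0.001, 0.157, 0.988, 0.0]
contact_force: [2.4, -0.2, 1.1]
width: -0.0001
gripper_force: 0.9
```

Request:
send_rows(
  increments=[
    {"gripper": 1, "linear": [0, 0, -0.002], "delta_rot": [0, 0, 0]},
    {"gripper": 1, "linear": [0, 0, -0.004], "delta_rot": [0, 0, 0]},
    {"gripper": 1, "linear": [0, 0, -0.004], "delta_rot": [0, 0, 0]},
  ],
)

```text
clock: 5.1
position: [0.4935, -0.3797, 0.1655]
ee_rot: [-0.001, 0.157, 0.988, 0.0]
contact_force: [-2.2, 0.3, 3.3]
width: 0.0001
gripper_force: 1.2
```

Request:
send_rows(
  increments=[
    {"gripper": 1, "linear": [0, 0, -0.002], "delta_rot": [0, 0, 0]},
    {"gripper": 1, "linear": [0, 0, -0.002], "delta_rot": [0, 0, 0]},
  ],
)

```text
clock: 5.3
position: [0.4939, -0.3799, 0.1636]
ee_rot: [-0.001, 0.157, 0.988, 0.0]
contact_force: [-2.1, 0.6, 3.4]
width: -0.0
gripper_force: 1.5
```

Request:
send_rows(
  increments=[
    {"gripper": 1, "linear": [0, 0, -0.002], "delta_rot": [0, 0, 0]},
    {"gripper": 1, "linear": [0, 0, -0.002], "delta_rot": [0, 0, 0]},
  ],
)

```text
clock: 5.5
position: [0.4943, -0.3801, 0.1615]
ee_rot: [-0.0, 0.157, 0.988, 0.0]
contact_force: [-1.4, -0.6, 2.8]
width: -0.0
gripper_force: 1.6
```

Request:
send_rows(
  increments=[
    {"gripper": 1, "linear": [0, 0, -0.001], "delta_rot": [0, 0, 0]},
    {"gripper": 1, "linear": [0, 0, -0.001], "delta_rot": [0, 0, 0]},
  ],
)

```text
clock: 5.7
position: [0.4945, -0.3801, 0.1606]
ee_rot: [-0.0, 0.157, 0.988, 0.0]
contact_force: [-1.5, 0.1, 3.4]
width: 0.0
gripper_force: 1.6
```

Request:
send_rows(
  increments=[
    {"gripper": 1, "linear": [0, 0, -0.002], "delta_rot": [0, 0, 0]},
    {"gripper": 1, "linear": [0, 0, -0.002], "delta_rot": [0, 0, 0]},
  ],
)

```text
clock: 5.9
position: [0.4946, -0.3802, 0.1589]
ee_rot: [-0.0, 0.157, 0.988, -0.0]
contact_force: [-2.3, 1.6, 6.3]
width: 0.0001
gripper_force: 2.7
```

Request:
send_rows(
  increments=[
    {"gripper": 1, "linear": [0, 0, -0.001], "delta_rot": [0, 0, 0]},
    {"gripper": 1, "linear": [0, 0, -0.001], "delta_rot": [0, 0, 0]},
  ],
)

```text
clock: 6.1
position: [0.4945, -0.3802, 0.1585]
ee_rot: [0.0, 0.157, 0.988, -0.0]
contact_force: [-3.1, 1.9, 8.5]
width: -0.0
gripper_force: 3.7
```

Request:
send_rows(
  increments=[
    {"gripper": 1, "linear": [0, 0, -0.001], "delta_rot": [0, 0, 0]},
    {"gripper": 1, "linear": [0, 0, -0.001], "delta_rot": [0, 0, 0]},
  ],
)

```text
clock: 6.3
position: [0.4945, -0.3802, 0.158]
ee_rot: [0.0, 0.157, 0.988, -0.0]
contact_force: [-3.9, 2.1, 10.0]
width: -0.0001
gripper_force: 4.8
```

Stop felt: the force climbs from a steady 3.4 N to 10 N over the last 2 mm. The bar top sits about 6 mm above level there, so the hook rests about 0.1 rad up. Now to the template.

Request:
send_rows(
  increments=[
    {"gripper": 1, "linear": [0, 0, 0.05], "delta_rot": [0, 0, 0]},
    {"gripper": -1, "linear": [0, 0, 0.1], "delta_rot": [0, 0, 0]},
    {"gripper": -1, "linear": [0.042, 0.122, 0.1], "delta_rot": [0, 0, 0]},
    {"gripper": -1, "linear": [0.042, 0.122, 0.1], "delta_rot": [0, 0, 0]},
    {"gripper": -1, "linear": [0.042, 0.122, 0.1], "delta_rot": [0, 0, 0]},
    {"gripper": -1, "linear": [0.042, 0.122, 0.1], "delta_rot": [0, 0, 0]},
    {"gripper": -1, "linear": [0.042, 0.122, 0.1], "delta_rot": [0, 0, 0]},
  ],
)

```text
clock: 7.0
position: [0.5372, -0.2578, 0.2563]
ee_rot: [0.0, 0.156, 0.988, -0.0]
contact_force: [0.5, -0.2, -0.0]
width: 0.0846
gripper_force: 0.0
```

Run:
```python
from h import *
t=cam("top");s=cam("scene")
a=t[0][135:230,205:345]; b=s[0][110:240,205:310]
cv2.imwrite("pics/c2.png",np.hstack([cv2.resize(a,(442,300),interpolation=cv2.INTER_CUBIC),np.zeros((300,10,3),np.uint8),cv2.resize(b,(242,300),interpolation=cv2.INTER_CUBIC)]))
print(get_state()["position"])
```

```text
[ 0.53668055 -0.2591284   0.25627884]
```

View pics/c2.png

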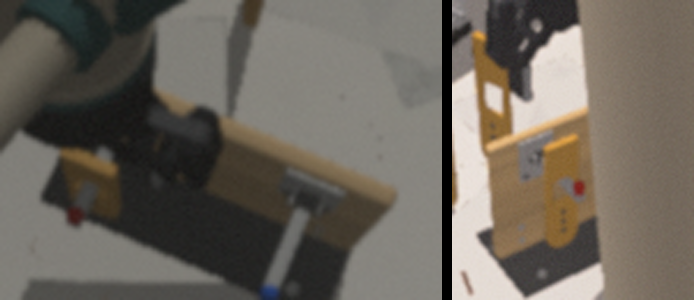

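Run:
```python
from h import *
t=cam("top");s=cam("scene")
u=np.array([-.951,.31,0]);v=np.array([.31,.951,0])
p=get_state()["position"]
ct=lambda q:(q-[205,135])*442/140
cs=lambda q:(q-[205,110])*242/105+[452,0]
for sg in(1,-1):
    q=p+sg*.05*v; print(sg,ct(proj(t,q)),cs(proj(s,q)))
for z in(.16,.165,.17,.175): print(z,atz(t,np.array([270,291])*140/442+[205,135],z))
T=np.array([.537,-.258,.198])
print([ct(proj(t,T+e*.018*v)) for e in(1,-1)],[cs(proj(s,T+e*.018*v)) for e in(1,-1)])
```

```text
1 [[  5.37889839 110.76420848]] [[520.2008734  109.80452005]]
-1 [[169.91547831 179.00004351]] [[612.6886968   73.72634963]]
0.16 [ 0.47809408 -0.37509067  0.16      ]
0.165 [ 0.47733917 -0.37463046  0.165     ]
0.17 [ 0.47658426 -0.37417025  0.17      ]
0.175 [ 0.47582934 -0.37371005  0.175     ]
[array([[ 61.23203028, 156.7633996 ]]), array([[116.0591246 , 179.59474027]])] [array([[549.94067312, 148.72052067]]), array([[581.66102708, 135.42559246]])]
```

Request:
send_rows(
  increments=[
    {"gripper": -1, "linear": [0, 0, -0.04], "delta_rot": [0, 0, 0]},
    {"gripper": -1, "linear": [0, 0, -0.08], "delta_rot": [0, 0, 0]},
    {"gripper": -1, "linear": [0, 0, -0.099], "delta_rot": [0, 0, 0]},
    {"gripper": -1, "linear": [0, 0, -0.099], "delta_rot": [0, 0, 0]},
    {"gripper": -1, "linear": [0, 0, -0.099], "delta_rot": [0, 0, 0]},
  ],
)

```text
clock: 7.7
position: [0.5368, -0.2592, 0.1581]
ee_rot: [0.0, 0.158, 0.987, -0.0]
contact_force: [0.0, -1.3, 0.2]
width: 0.0853
gripper_force: 0.0
```

Request:
send_rows(
  increments=[
    {"gripper": 0.2, "linear": [0, 0, 0], "delta_rot": [0, 0, 0]},
    {"gripper": 1, "linear": [0, 0, 0], "delta_rot": [0, 0, 0]},
    {"gripper": 1, "linear": [0, 0, 0], "delta_rot": [0, 0, 0]},
    {"gripper": 1, "linear": [0, 0, 0], "delta_rot": [0, 0, 0]},
    {"gripper": 1, "linear": [0, 0, 0], "delta_rot": [0, 0, 0]},
    {"gripper": 1, "linear": [0, 0, 0], "delta_rot": [0, 0, 0]},
  ],
  newtons=40,
)

```text
clock: 8.3
position: [0.5371, -0.2583, 0.1587]
ee_rot: [0.001, 0.157, 0.988, -0.0]
contact_force: [0.6, -0.1, 4.5]
width: 0.035
gripper_force: 42.6
```

Request:
send_rows(
  increments=[
    {"gripper": 1, "linear": [0, 0, 0.004], "delta_rot": [0, 0, 0]},
    {"gripper": 1, "linear": [0, 0, 0.009], "delta_rot": [0, 0, 0]},
    {"gripper": 1, "linear": [0, 0, 0.014], "delta_rot": [0, 0, 0]},
    {"gripper": 1, "linear": [0, 0, 0.019], "delta_rot": [0, 0, 0]},
    {"gripper": 1, "linear": [0, 0, 0.019], "delta_rot": [0, 0, 0]},
  ],
)

```text
clock: 8.8
position: [0.537, -0.2585, 0.1776]
ee_rot: [0.001, 0.157, 0.988, -0.0]
contact_force: [-0.3, 0.4, -2.4]
width: 0.0351
gripper_force: 42.1
```

Request:
send_rows(
  increments=[
    {"gripper": 1, "linear": [-0.01, 0.003, 0], "delta_rot": [0, 0, 0]},
    {"gripper": 1, "linear": [-0.019, 0.006, 0], "delta_rot": [0, 0, 0]},
    {"gripper": 1, "linear": [-0.019, 0.006, 0], "delta_rot": [0, 0, 0]},
  ],
)

```text
clock: 9.1
position: [0.5154, -0.2511, 0.1765]
ee_rot: [-0.001, 0.157, 0.988, 0.0]
contact_force: [-0.6, -0.6, -1.6]
width: 0.0354
gripper_force: 42.0
```

Request:
send_rows(
  increments=[
    {"gripper": 1, "linear": [-0.007, 0.002, 0], "delta_rot": [0, 0, 0]},
    {"gripper": 1, "linear": [-0.014, 0.005, 0], "delta_rot": [0, 0, 0]},
    {"gripper": 1, "linear": [-0.014, 0.005, 0], "delta_rot": [0, 0, 0]},
  ],
)

```text
clock: 9.4
position: [0.5023, -0.2465, 0.1768]
ee_rot: [-0.001, 0.157, 0.988, 0.0]
contact_force: [0.1, -0.4, -1.0]
width: 0.0357
gripper_force: 42.0
```

Request:
send_rows(
  increments=[
    {"gripper": 1, "linear": [-0.01, 0.003, 0], "delta_rot": [0, 0, 0]},
    {"gripper": 1, "linear": [-0.02, 0.006, 0], "delta_rot": [0, 0, 0]},
    {"gripper": 1, "linear": [-0.03, 0.01, 0], "delta_rot": [0, 0, 0]},
    {"gripper": 1, "linear": [-0.04, 0.013, 0.01], "delta_rot": [0, 0, 0]},
    {"gripper": 1, "linear": [-0.04, 0.013, 0.01], "delta_rot": [0, 0, 0]},
  ],
)

```text
clock: 9.9
position: [0.4627, -0.2339, 0.1884]
ee_rot: [0.001, 0.157, 0.988, -0.0]
contact_force: [0.3, -0.3, -1.0]
width: 0.0355
gripper_force: 42.0
```

Run:
```python
from h import *
t=cam("top");s=cam("scene")
a=t[0][140:260,200:360]; b=s[0][110:240,205:310]
cv2.imwrite("pics/c3.png",np.hstack([cv2.resize(a,(480,360),interpolation=cv2.INTER_CUBIC),np.zeros((360,10,3),np.uint8),cv2.resize(b,(291,360),interpolation=cv2.INTER_CUBIC)]))
print(get_state()["position"],get_state()["contact_force"])
```

```text
[ 0.46400067 -0.23449575  0.18772026] [-0.17649053 -0.50191273 -1.92275137]
```

View pics/c3.png

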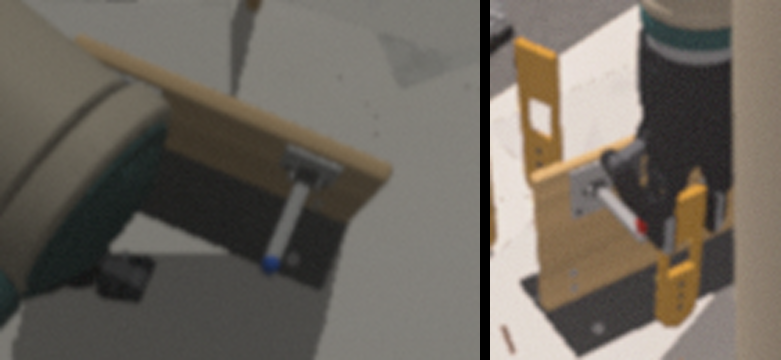

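Request:
send_rows(
  increments=[
    {"gripper": 1, "linear": [-0.007, -0.043, -0.001], "delta_rot": [0, 0, 0]},
    {"gripper": 1, "linear": [-0.014, -0.086, -0.002], "delta_rot": [0, 0, 0]},
    {"gripper": 1, "linear": [-0.021, -0.128, -0.003], "delta_rot": [0, 0, 0]},
    {"gripper": 1, "linear": [-0.021, -0.128, -0.003], "delta_rot": [0, 0, 0]},
    {"gripper": 1, "linear": [-0.021, -0.128, -0.003], "delta_rot": [0, 0, 0]},
    {"gripper": 1, "linear": [-0.021, -0.128, -0.003], "delta_rot": [0, 0, 0]},
  ],
)

```text
clock: 10.6
position: [0.4427, -0.3614, 0.1835]
ee_rot: [-0.0, 0.157, 0.988, 0.001]
contact_force: [0.2, -0.1, -1.9]
width: 0.0358
gripper_force: 42.0
```

Run:
```python
from h import *
t=cam("top");s=cam("scene")
a=t[0][140:260,200:360]; b=s[0][110:240,225:330]
cv2.imwrite("pics/c4.png",np.hstack([cv2.resize(a,(480,360),interpolation=cv2.INTER_CUBIC),np.zeros((360,10,3),np.uint8),cv2.resize(b,(291,360),interpolation=cv2.INTER_CUBIC)]))
g=get_state();print(g["position"],g["contact_force"])
```

```text
[ 0.44292276 -0.36099439  0.18376786] [ 0.32314049 -0.09539    -1.80572662]
```

View pics/c4.png

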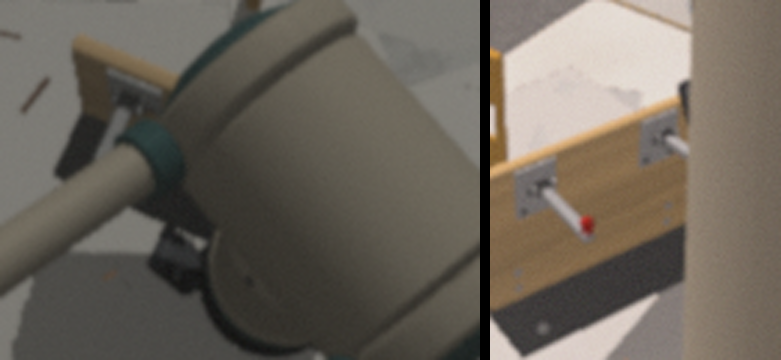

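Request:
send_rows(
  increments=[
    {"gripper": 1, "linear": [0.007, -0.003, 0.001], "delta_rot": [0, 0, 0]},
    {"gripper": 1, "linear": [0.014, -0.006, 0.001], "delta_rot": [0, 0, 0]},
    {"gripper": 1, "linear": [0.02, -0.008, 0.001], "delta_rot": [0, 0, 0]},
    {"gripper": 1, "linear": [0.025, -0.0095, 0.001], "delta_rot": [0, 0, 0]},
    {"gripper": 1, "linear": [0.025, -0.0095, 0.001], "delta_rot": [0, 0, 0]},
  ],
)

```text
clock: 11.2
position: [0.4686, -0.3719, 0.1846]
ee_rot: [0.0, 0.157, 0.988, -0.0]
contact_force: [0.2, -0.1, -1.3]
width: 0.0353
gripper_force: 42.1
```

Request:
send_rows(
  increments=[
    {"gripper": 1, "linear": [0.004, -0.0013, 0], "delta_rot": [0, 0, 0]},
    {"gripper": 1, "linear": [0.007, -0.0023, 0], "delta_rot": [0, 0, 0]},
    {"gripper": 1, "linear": [0.007, -0.0023, 0], "delta_rot": [0, 0, 0]},
  ],
)

```text
clock: 11.5
position: [0.475, -0.3742, 0.1848]
ee_rot: [0.0, 0.157, 0.988, -0.0]
contact_force: [0.3, 0.4, -1.3]
width: 0.0352
gripper_force: 42.1
```

Request:
send_rows(
  increments=[
    {"gripper": 1, "linear": [0.004, -0.0013, 0], "delta_rot": [0, 0, 0]},
    {"gripper": 1, "linear": [0.007, -0.0023, 0], "delta_rot": [0, 0, 0]},
    {"gripper": 1, "linear": [0.007, -0.0023, 0], "delta_rot": [0, 0, 0]},
  ],
)

```text
clock: 11.8
position: [0.4821, -0.3765, 0.1848]
ee_rot: [0.0, 0.157, 0.988, -0.0]
contact_force: [0.8, 0.5, -1.2]
width: 0.0354
gripper_force: 42.1
```

Request:
send_rows(
  increments=[
    {"gripper": 1, "linear": [0.005, -0.0016, 0], "delta_rot": [0, 0, 0]},
    {"gripper": 1, "linear": [0.01, -0.0032, -0.001], "delta_rot": [0, 0, 0]},
    {"gripper": 1, "linear": [0.015, -0.005, -0.002], "delta_rot": [0, 0, 0]},
    {"gripper": 1, "linear": [0.02, -0.0065, -0.003], "delta_rot": [0, 0, 0]},
    {"gripper": 1, "linear": [0.02, -0.0065, -0.003], "delta_rot": [0, 0, 0]},
  ],
)

```text
clock: 12.3
position: [0.5024, -0.383, 0.1814]
ee_rot: [0.0, 0.157, 0.988, 0.0]
contact_force: [-0.3, -0.6, -1.0]
width: 0.0353
gripper_force: 42.1
```

Request:
send_rows(
  increments=[
    {"gripper": 1, "linear": [0, 0, -0.004], "delta_rot": [0, 0, 0]},
    {"gripper": 1, "linear": [0, 0, -0.008], "delta_rot": [0, 0, 0]},
    {"gripper": 1, "linear": [0, 0, -0.012], "delta_rot": [0, 0, 0]},
    {"gripper": 1, "linear": [0, 0, -0.015], "delta_rot": [0, 0, 0]},
    {"gripper": 1, "linear": [0, 0, -0.015], "delta_rot": [0, 0, 0]},
  ],
)

```text
clock: 12.8
position: [0.5012, -0.3825, 0.1661]
ee_rot: [-0.001, 0.157, 0.988, 0.0]
contact_force: [-0.7, 0.4, -1.8]
width: 0.0352
gripper_force: 42.1
```

Request:
send_rows(
  increments=[
    {"gripper": 1, "linear": [0, 0, -0.0015], "delta_rot": [0, 0, 0]},
    {"gripper": 1, "linear": [0, 0, -0.003], "delta_rot": [0, 0, 0]},
    {"gripper": 1, "linear": [0, 0, -0.003], "delta_rot": [0, 0, 0]},
  ],
)

```text
clock: 13.1
position: [0.5016, -0.3827, 0.1637]
ee_rot: [-0.0, 0.157, 0.988, 0.0]
contact_force: [0.0, -0.1, -1.1]
width: 0.0354
gripper_force: 42.1
```

Request:
send_rows(
  increments=[
    {"gripper": 1, "linear": [0, 0, -0.001], "delta_rot": [0, 0, 0]},
    {"gripper": 1, "linear": [0, 0, -0.001], "delta_rot": [0, 0, 0]},
  ],
)

```text
clock: 13.3
position: [0.5017, -0.3829, 0.1632]
ee_rot: [0.0, 0.157, 0.988, -0.0]
contact_force: [-0.4, 0.4, 0.9]
width: 0.0353
gripper_force: 42.4
```

Request:
send_rows(
  increments=[
    {"gripper": -0.5, "linear": [0, 0, 0], "delta_rot": [0, 0, 0]},
    {"gripper": -0.7, "linear": [0, 0, 0], "delta_rot": [0, 0, 0]},
    {"gripper": -0.7, "linear": [0, 0, 0], "delta_rot": [0, 0, 0]},
    {"gripper": -0.7, "linear": [0, 0, 0], "delta_rot": [0, 0, 0]},
  ],
)

```text
clock: 13.7
position: [0.5017, -0.3828, 0.1628]
ee_rot: [0.0, 0.157, 0.988, 0.0]
contact_force: [0.4, 0.4, -0.3]
width: 0.0727
gripper_force: 0.0
```

Request:
send_rows(
  increments=[
    {"gripper": -0.7, "linear": [0, 0, 0.02], "delta_rot": [0, 0, 0]},
    {"gripper": -0.7, "linear": [0, 0, 0.05], "delta_rot": [0, 0, 0]},
    {"gripper": -0.7, "linear": [0, 0, 0.1], "delta_rot": [0, 0, 0]},
    {"gripper": 0, "linear": [0.01, 0.13, 0.1], "delta_rot": [0, 0, 0]},
    {"gripper": 0, "linear": [0.01, 0.13, 0.1], "delta_rot": [0, 0, 0]},
    {"gripper": 0, "linear": [0.01, 0.13, 0.1], "delta_rot": [0, 0, 0]},
    {"gripper": 0, "linear": [0.01, 0.13, 0.1], "delta_rot": [0, 0, 0]},
  ],
)

```text
clock: 14.4
position: [0.5115, -0.2486, 0.2635]
ee_rot: [0.0, 0.155, 0.988, 0.001]
contact_force: [0.3, -0.4, -1.2]
width: 0.0425
gripper_force: 0.0
```

Run:
```python
from h import *
t=cam("top");s=cam("scene")
a=t[0][140:260,200:360]; b=s[0][110:240,225:330]
cv2.imwrite("pics/c5.png",np.hstack([cv2.resize(a,(480,360),interpolation=cv2.INTER_CUBIC),np.zeros((360,10,3),np.uint8),cv2.resize(b,(291,360),interpolation=cv2.INTER_CUBIC)]))
g=get_state();print(g["position"],g["contact_force"])
```

```text
[ 0.51182655 -0.25242428  0.26316848] [ 0.0945764  -0.63330539  0.52386752]
```

View pics/c5.png

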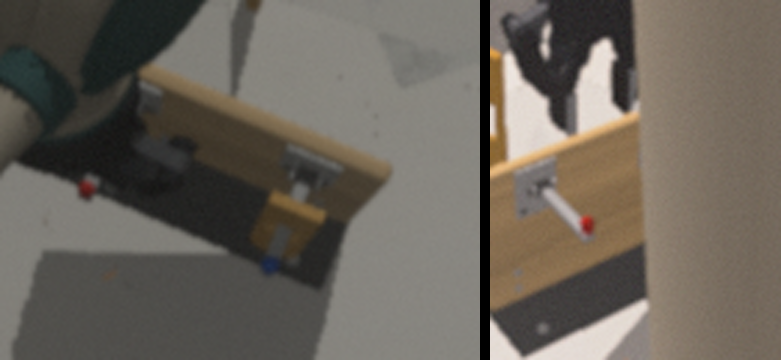

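Template hangs on the blue hook (crop 290,222), with the red ball free at crop (87,188). Now I'll grip the red ball lightly and swing the hook up.

Request:
send_rows(
  increments=[
    {"gripper": 0, "linear": [0.001, 0.003, -0.05], "delta_rot": [0, 0, 0]},
    {"gripper": 0, "linear": [0.001, 0.003, -0.09], "delta_rot": [0, 0, 0]},
    {"gripper": 0, "linear": [0.001, 0.003, -0.12], "delta_rot": [0, 0, 0]},
    {"gripper": 0, "linear": [0.001, 0.003, -0.12], "delta_rot": [0, 0, 0]},
    {"gripper": 0, "linear": [0.001, 0.003, -0.12], "delta_rot": [0, 0, 0]},
  ],
  newtons=20,
)

```text
clock: 15.0
position: [0.5129, -0.2511, 0.1429]
ee_rot: [-0.0, 0.158, 0.987, -0.0]
contact_force: [0.5, -0.4, -0.4]
width: 0.0429
gripper_force: 0.0
```

Request:
send_rows(
  increments=[
    {"gripper": 1, "linear": [0, 0, 0], "delta_rot": [0, 0, 0]},
    {"gripper": 1, "linear": [0, 0, 0], "delta_rot": [0, 0, 0]},
    {"gripper": 1, "linear": [0, 0, 0], "delta_rot": [0, 0, 0]},
    {"gripper": 1, "linear": [0, 0, 0], "delta_rot": [0, 0, 0]},
    {"gripper": 1, "linear": [0, 0, 0], "delta_rot": [0, 0, 0]},
  ],
  newtons=20,
)

```text
clock: 15.5
position: [0.514, -0.2499, 0.144]
ee_rot: [0.002, 0.157, 0.988, -0.0]
contact_force: [2.6, 1.6, 3.6]
width: 0.0099
gripper_force: 19.6
```

Request:
send_rows(
  increments=[
    {"gripper": 1, "linear": [0.001, 0, 0.006], "delta_rot": [0, 0, 0]},
    {"gripper": 1, "linear": [0.003, -0.001, 0.012], "delta_rot": [0, 0, 0]},
    {"gripper": 1, "linear": [0.005, -0.002, 0.018], "delta_rot": [0, 0, 0]},
    {"gripper": 1, "linear": [0.008, -0.003, 0.023], "delta_rot": [0, 0, 0]},
    {"gripper": 1, "linear": [0.008, -0.003, 0.023], "delta_rot": [0, 0, 0]},
  ],
)

```text
clock: 16.0
position: [0.5198, -0.252, 0.1658]
ee_rot: [-0.001, 0.157, 0.988, 0.001]
contact_force: [1.4, 3.8, -2.7]
width: 0.0096
gripper_force: 19.6
```

Request:
send_rows(
  increments=[
    {"gripper": 1, "linear": [0.003, -0.001, 0.005], "delta_rot": [0, 0, 0]},
    {"gripper": 1, "linear": [0.007, -0.002, 0.01], "delta_rot": [0, 0, 0]},
    {"gripper": 1, "linear": [0.011, -0.0035, 0.0145], "delta_rot": [0, 0, 0]},
    {"gripper": 1, "linear": [0.015, -0.005, 0.0185], "delta_rot": [0, 0, 0]},
    {"gripper": 1, "linear": [0.015, -0.005, 0.0185], "delta_rot": [0, 0, 0]},
  ],
)

```text
clock: 16.5
position: [0.5352, -0.2573, 0.1852]
ee_rot: [-0.001, 0.157, 0.988, 0.0]
contact_force: [-2.7, 5.5, 0.7]
width: 0.0098
gripper_force: 19.9
```

Request:
send_rows(
  increments=[
    {"gripper": 1, "linear": [0.005, -0.0016, 0.004], "delta_rot": [0, 0, 0]},
    {"gripper": 1, "linear": [0.01, -0.003, 0.007], "delta_rot": [0, 0, 0]},
    {"gripper": 1, "linear": [0.015, -0.005, 0.01], "delta_rot": [0, 0, 0]},
    {"gripper": 1, "linear": [0.02, -0.0065, 0.0124], "delta_rot": [0, 0, 0]},
    {"gripper": 1, "linear": [0.02, -0.0065, 0.0124], "delta_rot": [0, 0, 0]},
  ],
)

```text
clock: 17.0
position: [0.5553, -0.2639, 0.1978]
ee_rot: [-0.001, 0.157, 0.988, 0.0]
contact_force: [-2.5, 4.2, 0.9]
width: 0.0097
gripper_force: 20.1
```

Request:
send_rows(
  increments=[
    {"gripper": 1, "linear": [0.006, -0.002, 0.002], "delta_rot": [0, 0, 0]},
    {"gripper": 1, "linear": [0.011, -0.0036, 0.003], "delta_rot": [0, 0, 0]},
    {"gripper": 1, "linear": [0.016, -0.005, 0.004], "delta_rot": [0, 0, 0]},
    {"gripper": 1, "linear": [0.016, -0.005, 0.004], "delta_rot": [0, 0, 0]},
  ],
)

```text
clock: 17.4
position: [0.5717, -0.2693, 0.2023]
ee_rot: [0.0, 0.157, 0.988, -0.0]
contact_force: [-2.4, 4.0, 3.5]
width: 0.0096
gripper_force: 19.9
```

Request:
send_rows(
  increments=[
    {"gripper": 0, "linear": [0, 0, 0], "delta_rot": [0, 0, 0]},
    {"gripper": 0, "linear": [0, 0, 0], "delta_rot": [0, 0, 0]},
    {"gripper": 0, "linear": [0, 0, 0.04], "delta_rot": [0, 0, 0]},
    {"gripper": 1, "linear": [-0.03, 0.01, 0.07], "delta_rot": [0, 0, 0]},
    {"gripper": 1, "linear": [-0.065, 0.022, 0.07], "delta_rot": [0, 0, 0]},
    {"gripper": 1, "linear": [-0.065, 0.022, 0.05], "delta_rot": [0, 0, 0]},
    {"gripper": 1, "linear": [-0.065, 0.022, 0], "delta_rot": [0, 0, 0]},
    {"gripper": 1, "linear": [-0.065, 0.022, 0], "delta_rot": [0, 0, 0]},
  ],
)

```text
clock: 18.2
position: [0.5022, -0.2453, 0.1953]
ee_rot: [-0.006, 0.157, 0.988, 0.002]
contact_force: [-0.9, 1.2, -0.5]
width: -0.0004
gripper_force: 0.0
```

Run:
```python
from h import *
t=cam("top");s=cam("scene")
a=t[0][140:260,200:360]; b=s[0][110:240,225:330]
cv2.imwrite("pics/c6.png",np.hstack([cv2.resize(a,(480,360),interpolation=cv2.INTER_CUBIC),np.zeros((360,10,3),np.uint8),cv2.resize(b,(291,360),interpolation=cv2.INTER_CUBIC)]))
g=get_state();print(g["position"],g["contact_force"])
```

```text
[ 0.50673617 -0.24792507  0.20094276] [ 0.95499679 -0.82273917  0.54918137]
```

View pics/c6.png

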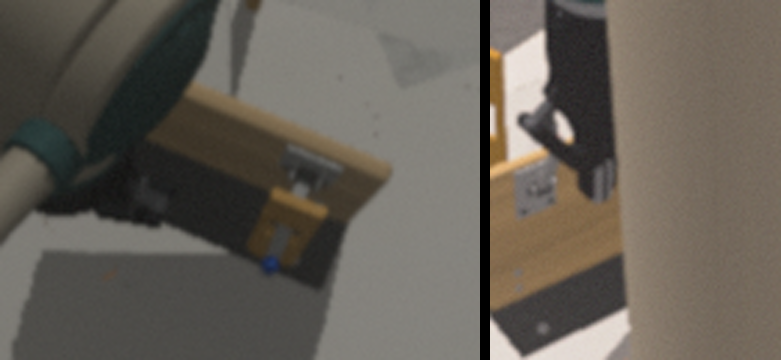

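Request:
send_rows(
  increments=[
    {"gripper": 1, "linear": [0.013, -0.004, 0], "delta_rot": [0, 0, 0]},
    {"gripper": 1, "linear": [0.026, -0.008, 0], "delta_rot": [0, 0, 0]},
    {"gripper": 1, "linear": [0.038, -0.012, 0], "delta_rot": [0, 0, 0]},
    {"gripper": 1, "linear": [0.038, -0.012, 0], "delta_rot": [0, 0, 0]},
  ],
)

```text
clock: 18.7
position: [0.5469, -0.2603, 0.2013]
ee_rot: [0.001, 0.157, 0.988, -0.0]
contact_force: [-0.4, -0.1, -0.3]
width: 0.0
gripper_force: 0.0
```

Request:
send_rows(
  increments=[
    {"gripper": 1, "linear": [0.003, -0.001, 0], "delta_rot": [0, 0, 0]},
    {"gripper": 1, "linear": [0.006, -0.002, 0], "delta_rot": [0, 0, 0]},
    {"gripper": 1, "linear": [0.006, -0.002, 0], "delta_rot": [0, 0, 0]},
  ],
)

```text
clock: 19.0
position: [0.5503, -0.2611, 0.2007]
ee_rot: [-0.0, 0.157, 0.988, 0.0]
contact_force: [-2.5, 1.6, 2.0]
width: 0.0
gripper_force: 1.5
```

Request:
send_rows(
  increments=[
    {"gripper": 1, "linear": [0.003, -0.001, 0], "delta_rot": [0, 0, 0]},
    {"gripper": 1, "linear": [0.005, -0.0016, 0], "delta_rot": [0, 0, 0]},
    {"gripper": 1, "linear": [0.005, -0.0016, 0], "delta_rot": [0, 0, 0]},
  ],
)

```text
clock: 19.3
position: [0.5559, -0.263, 0.2008]
ee_rot: [0.0, 0.157, 0.988, -0.0]
contact_force: [-2.9, 0.2, 1.8]
width: 0.0001
gripper_force: 1.5
```

Hinge friction at about 3 N. I'll continue in small steps towards the expected upright position (x ≈ 0.565).

Request:
send_rows(
  increments=[
    {"gripper": 1, "linear": [0.002, -0.0006, 0], "delta_rot": [0, 0, 0]},
    {"gripper": 1, "linear": [0.004, -0.0013, 0], "delta_rot": [0, 0, 0]},
    {"gripper": 1, "linear": [0.004, -0.0013, 0], "delta_rot": [0, 0, 0]},
  ],
)

```text
clock: 19.6
position: [0.5601, -0.2643, 0.2007]
ee_rot: [0.0, 0.157, 0.988, -0.0]
contact_force: [-3.0, 0.4, 1.5]
width: 0.0
gripper_force: 1.3
```

Request:
send_rows(
  increments=[
    {"gripper": 1, "linear": [0.0015, -0.0005, 0], "delta_rot": [0, 0, 0]},
    {"gripper": 1, "linear": [0.0015, -0.0005, 0], "delta_rot": [0, 0, 0]},
  ],
)

```text
clock: 19.8
position: [0.5614, -0.2648, 0.2007]
ee_rot: [0.0, 0.157, 0.988, 0.0]
contact_force: [-3.1, 0.9, 2.0]
width: 0.0002
gripper_force: 1.4
```

Request:
send_rows(
  increments=[
    {"gripper": 1, "linear": [0.0015, -0.0005, 0], "delta_rot": [0, 0, 0]},
    {"gripper": 1, "linear": [0.0015, -0.0005, 0], "delta_rot": [0, 0, 0]},
  ],
)

```text
clock: 20.0
position: [0.5629, -0.2653, 0.2007]
ee_rot: [0.0, 0.157, 0.988, 0.0]
contact_force: [-3.2, 0.9, 2.6]
width: 0.0004
gripper_force: 1.4
```

Request:
send_rows(
  increments=[
    {"gripper": 1, "linear": [0.0015, -0.0005, 0], "delta_rot": [0, 0, 0]},
    {"gripper": 1, "linear": [0.0015, -0.0005, 0], "delta_rot": [0, 0, 0]},
  ],
)

```text
clock: 20.2
position: [0.5644, -0.2658, 0.2007]
ee_rot: [0.0, 0.157, 0.988, 0.0]
contact_force: [-2.5, 0.7, 0.6]
width: 0.0
gripper_force: 1.3
```

Request:
send_rows(
  increments=[
    {"gripper": 1, "linear": [0.0015, -0.0005, 0], "delta_rot": [0, 0, 0]},
    {"gripper": 1, "linear": [0.0015, -0.0005, 0], "delta_rot": [0, 0, 0]},
  ],
)

```text
clock: 20.4
position: [0.5659, -0.2663, 0.2007]
ee_rot: [0.0, 0.157, 0.988, 0.0]
contact_force: [-2.1, 0.4, 1.3]
width: -0.0001
gripper_force: 1.3
```

Request:
send_rows(
  increments=[
    {"gripper": 1, "linear": [0.0015, -0.0005, 0], "delta_rot": [0, 0, 0]},
    {"gripper": 1, "linear": [0.0015, -0.0005, 0], "delta_rot": [0, 0, 0]},
  ],
)

```text
clock: 20.6
position: [0.567, -0.2667, 0.2006]
ee_rot: [-0.0, 0.157, 0.988, 0.0]
contact_force: [-3.3, 0.3, 2.9]
width: 0.0003
gripper_force: 1.7
```

Request:
send_rows(
  increments=[
    {"gripper": 1, "linear": [0.0015, -0.0005, 0], "delta_rot": [0, 0, 0]},
    {"gripper": 1, "linear": [0.0015, -0.0005, 0], "delta_rot": [0, 0, 0]},
  ],
)

```text
clock: 20.8
position: [0.5676, -0.2669, 0.2007]
ee_rot: [-0.001, 0.157, 0.988, 0.0]
contact_force: [-5.5, 0.9, 3.4]
width: 0.0001
gripper_force: 2.9
```

Force is starting to rise. Two more small pushes will confirm the stop.

Request:
send_rows(
  increments=[
    {"gripper": 1, "linear": [0.0015, -0.0005, 0], "delta_rot": [0, 0, 0]},
    {"gripper": 1, "linear": [0.0015, -0.0005, 0], "delta_rot": [0, 0, 0]},
  ],
)

```text
clock: 21.0
position: [0.5681, -0.267, 0.2007]
ee_rot: [-0.002, 0.157, 0.988, 0.0]
contact_force: [-8.0, 1.7, 5.4]
width: 0.0
gripper_force: 4.0
```

Request:
send_rows(
  increments=[
    {"gripper": 1, "linear": [0.001, -0.0003, 0], "delta_rot": [0, 0, 0]},
    {"gripper": 1, "linear": [0.001, -0.0003, 0], "delta_rot": [0, 0, 0]},
    {"gripper": 1, "linear": [0.001, -0.0003, 0], "delta_rot": [0, 0, 0]},
  ],
)

```text
clock: 21.3
position: [0.5684, -0.2671, 0.2007]
ee_rot: [-0.003, 0.157, 0.988, 0.001]
contact_force: [-8.8, 2.8, 6.4]
width: -0.0001
gripper_force: 4.7
```

Stop felt at 9 N, where motion nearly ceased. Back off and retreat up, then check.

Request:
send_rows(
  increments=[
    {"gripper": 1, "linear": [-0.02, 0.006, 0], "delta_rot": [0, 0, 0]},
    {"gripper": 1, "linear": [-0.05, 0.016, 0], "delta_rot": [0, 0, 0]},
    {"gripper": 1, "linear": [-0.08, 0.03, 0.05], "delta_rot": [0, 0, 0]},
    {"gripper": 1, "linear": [-0.13, 0.2, 0.12], "delta_rot": [0, 0, 0]},
    {"gripper": 1, "linear": [-0.2, 0.45, 0.12], "delta_rot": [0, 0, 0]},
    {"gripper": 1, "linear": [-0.2, 0.45, 0.12], "delta_rot": [0, 0, 0]},
    {"gripper": 1, "linear": [-0.2, 0.45, 0.12], "delta_rot": [0, 0, 0]},
    {"gripper": 1, "linear": [-0.2, 0.45, 0.12], "delta_rot": [0, 0, 0]},
  ],
)

```text
clock: 22.1
position: [0.4272, -0.005, 0.2921]
ee_rot: [0.002, 0.158, 0.987, 0.001]
contact_force: [1.4, 0.8, 0.4]
width: 0.0001
gripper_force: 0.0
```

Request:
send_rows(
  increments=[
    {"gripper": 1, "linear": [-0.08, 0.22, 0], "delta_rot": [0, 0, 0]},
    {"gripper": 1, "linear": [-0.08, 0.22, 0], "delta_rot": [0, 0, 0]},
    {"gripper": 1, "linear": [-0.08, 0.22, 0], "delta_rot": [0, 0, 0]},
    {"gripper": 1, "linear": [-0.08, 0.22, 0], "delta_rot": [0, 0, 0]},
    {"gripper": 1, "linear": [-0.08, 0.22, 0], "delta_rot": [0, 0, 0]},
    {"gripper": 1, "linear": [-0.08, 0.22, 0], "delta_rot": [0, 0, 0]},
  ],
)

```text
clock: 22.7
position: [0.3458, 0.2175, 0.2918]
ee_rot: [0.001, 0.154, 0.988, 0.002]
contact_force: [0.2, 0.0, 0.0]
width: -0.0003
gripper_force: 0.0
```

Run:
```python
from h import *
t=cam("top");s=cam("scene")
a=t[0][140:260,200:360]; b=s[0][110:240,225:330]
cv2.imwrite("pics/c7.png",np.hstack([cv2.resize(a,(480,360),interpolation=cv2.INTER_CUBIC),np.zeros((360,10,3),np.uint8),cv2.resize(b,(291,360),interpolation=cv2.INTER_CUBIC)]))
g=get_state();print(g["position"],g["contact_force"])
```

```text
[0.34705927 0.21420874 0.29160803] [ 0.08806548  1.23409889 -1.01022758]
```

View pics/c7.png

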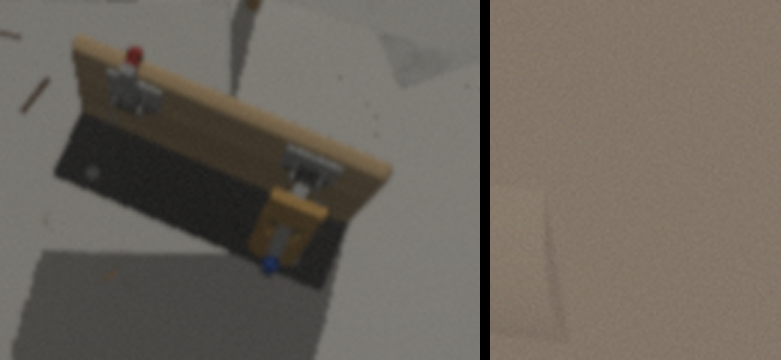

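The red hook is folded up (ball at crop 134,55), the template hangs on the blue hook (290,222), and the arm is clear.

```bash
python3 -c "
from rig import sign_off
print(sign_off())"
```

```text
the job is handed in; nothing more can be done
None
```

The job is handed in, with no verdict returned: the blue hook is home on its stop, the template hangs freely on it, and the red hook is folded up flat; both stops were felt at 9–10 N, the end state looked right in the last top picture, and the clock stood at about 23 s of 72.

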